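# Set up the folding socket stand and hold it upright

## Robot

A 6-joint arm with a two-finger parallel gripper is mounted at the origin on the work surface. World frame = base frame: x ahead of the robot, y to its left, z up, the work surface at z = 0. Lengths are in m, angles in rad, forces in N, time in s.
With the tool pointing down it reaches from about 0.375 to 0.975 m from the base axis. Payload 3.8 kg.
Tool frame: the origin (TCP) lies at the very end of the fingers, on their centre line; the grasp point (between the pads) lies behind it (bot.tcp_to_grasp is the y of the grasp point in the tool frame, in m); y points along the fingers, z is the direction in which the jaws open and shut, and the axes are right-handed (so a half turn about y gives the same grasp; the last joint's range is limited). The gripper opens to 85 mm and grips with 20 to 120 N. Pads are 22 mm wide; open, the fingers measure 114 mm over their backs; the gripper's body (76 mm by 85 mm) begins 54 mm behind the grasp point. The pads swing forward as they close: fully open they stand 13 mm farther back than shut.
Start: joints at [-1.281, 0.264, 1.604, -0, 1.274, -0.037], TCP at [0.217, -0.639, 0.231] pointing down, gripper open.
Joint ranges: [-2.63, 2.63], [-0.94, 2.18], [0.31, 2.57], [-1.31, 4.45], [0, 2.66], [-2.55, 2.55]. Speed limits (rad/s): [2.57, 2.57, 3.14, 3.14, 3.14, 3.14].

## Interface

Orientations are given as a rotation vector (axis times angle).
In Python, from workcell import bot, optics, workorder gives the robot as it stands.
- The arm moves only by the shell command python3 -m handwheel 'ROWS' [FORCE]. ROWS is JSON, a list of rows, each a list of 7 numbers: the shift along the tool's x, y, z in m, then the turn, a rotation vector about the tool's x, y, z in rad, then the opening, from 0 (shut) to 1 (fully open). A call has 1 to 8 rows; each row shifts and turns the commanded pose from where the row before left it, along the tool's axes as they then stand; what a row does not reach is not made up. A row lasts 1/8 s, in which the tool goes at most 62.5 mm and 10.7 degrees, less where a joint would pass 70% of its speed; a pose out of reach is approached as far as the arm can. A call with a gripper value outside its range is refused whole. The fingers move at their own pace and stop on an object; FORCE is the grip in N (left out, the last holds). Time passes only in rows, so rows that do not move let the fingers close. It gives the time, the measured TCP pose, the force and the opening at its end, in the units of the state.
- bot.read_state(): the state, without advancing time (a new reading comes with each control period).
- optics.read_camera(name): name is "scene" or "side" or "wrist"; returns a dict with "image" (420x560x3 uint8, red, green, blue), "z_map" (420x560 float32, m along the optical axis (not along the pixel's ray), 0 where there is no reading), "mtx" (3x3 intrinsics, pixels), "dist" ([k1, k2, p1, p2, k3] as OpenCV has them; the pictures are not rectified), "world_from_camera" (4x4, takes a point from camera to world coordinates); the wrist camera has in their place "hand_eye" (4x4, takes a point from camera to tool coordinates, whose origin is the TCP and whose axes are the tool frame's). Camera axes: x right, y down, z forward; pixel columns grow to the right and rows downward; lengths in m; the calibration is good to about 2 mm. A picture is of the moment at which its call begins: read the wrist's pose just before it.
- workorder.finish_job(): hands the job in, once; it reports no verdict.
The state is a dict: "time": time; "q": joint angles; "joint_vel": joint speeds; "joint_torque": joint torques, N m; "tool_pos": TCP position; "tcp_rot": TCP orientation; "wrist_force": force on the tool from outside, world axes, zero at the start; "torque": the same for the moment, N m; "width": opening from 0.0 (shut) to 1.0 (fully open).
Only numpy, scipy, OpenCV 4.12 (cv2) and the standard library are available. Lean on these libraries where they do the work, as an engineer would, in place of code of your own. Each camera call takes 0.05 s, during which the arm holds its last target.

## Task

Set up the folding socket stand: first hang the loose socket bracket astride the stand's top bar between the two uprights and let go of it, with the frame still leaning back, then flip the kickstand over centre and fully down towards you. After that bring the frame upright by its top bar and finish while still holding the bar, the frame vertical and still and the bracket hanging on it; nothing locks the hinge, so it tips back if let go. Leave everything else on the bench where it is.

Things in the scene. Friction and masses are not known exactly. Their poses are not given: they have to be found in the camera images.
- bar (a point): Top bar of the stand's frame: level round steel bar, 16 mm thick, 200 mm from the hinge axis. This point: middle of its axis. y runs along it; z points up along the frame, and z's tilt is the lean: about 0.45 rad away from the robot at the start (on its stop), 0 upright, at most 0.05 past upright. Clear between uprights 225 mm, below 100 mm. Released, it tips back; 2 to 5 N at the bar holds it.
- hub (a point): Middle of the frame's hinge axis, 30 mm above the bench, on the screwed-down dark steel base plate (160 x 270 x 12 mm). x is level, to the stand's far side; y is the hinge axis, parallel to the bar. The frame: two 14 mm square aluminium uprights 120 mm either side of this point, with a grey terminal box low between them on the far side.
- kickstand (a joint): Kickstand angle (rad): 0 folded up along the frame; grows as it swings over towards the robot and down; 2.54 fully down on its stop. Plain hinge with slight friction: with the frame leaning back, it points straight up at about 0.45; beyond about 0.6 it falls all the way down by itself, before that it falls back.
- kick_foot (a point): On the axis of the kickstand's foot rod, mid-length. The kickstand is an L of 12 mm round dark steel rod outside the frame's right (-y) upright: a leg 125 mm long, 150 mm from the bar's middle, then this foot rod, 45 mm outward (-y), parallel to the bar. Folded up it stands about 10 mm further from the hinge than the bar, free all round; this point is 25 mm out from the leg.
- kick_pivot (a point): Pivot of the kickstand on the frame, in the leg's plane, 85 mm up the frame from the hinge axis; the kickstand turns here about an axis parallel to the bar.
- fin (a point): Centre of the bracket's grey grip fin: 12 mm thick (x), 46 long (y), 36 high, standing on the top sheet. z up. The loose bracket, 0.2 kg, is an inverted U of 4 mm aluminium sheet, 34 mm wide (x), 80 long (y), 69 high, slot 26 wide and 65 deep, open below and at both ends, brass sockets on its sides. It stands on the bench on its open side, 87 mm below this point. Same either way round.
- saddle (a point): Middle of the underside of the bracket's top sheet, 22 mm below the fin's centre: the face that rests on the bar when the bracket hangs.
- meter: Bystander: black handheld meter lying flat, 150 x 75 x 44 mm, origin under its centre; leave alone.
- tape: Bystander: roll of pale tape lying flat, 90 mm across, 22 mm high, origin under its centre; leave alone.
- driver: Bystander: screwdriver lying on the bench, about 180 mm long; leave alone.
- jar: Bystander: small clear jar with steel lid, 52 mm across, 60 mm high, origin under its centre; leave alone.
- mug: Bystander: white mug, 76 mm across, 90 mm high, origin under its centre; leave alone.
- mouse: Bystander: round black computer mouse, 62 mm across, 33 mm high, origin under its centre; leave alone.
There are look-alikes about, which are no part of the job. Of the things that look like the part that bears fin, the middle-sized one is meant.

How it is judged:
On the way, in this order (a step that is already met when the one before it is completed fails the run):
1. the bracket hangs astride the top bar, let go and at rest, the frame leaning back and the kickstand not yet down (x of saddle in the frame of bar between -0.016 and 0.016 m and z of saddle in the frame of bar between 0.001 and 0.016 m and y of saddle in the frame of bar between -0.08 and 0.08 m and angle between fin's own z axis and vertical below 0.35 rad and contact force between bracket and frame_c3 above 0.5 N and contact force between the fingers and bracket below 0.1 N and linear speed of bracket below 0.05 m/s and angle between bar's own z axis and vertical above 0.3 rad and value of joint kickstand below 1 rad), for 0.2 s.
2. the kickstand is fully down while the frame still leans back (value of joint kickstand above 2.45 rad and angle between bar's own z axis and vertical above 0.15 rad), for 0.2 s.
3. the frame stands upright, held by its bar (angle between bar's own z axis and vertical below 0.08 rad and contact force between the fingers and frame_c3 above 0.8 N), for 0.2 s.
At the end, for the whole second after the job is handed in: The gripper's fingers hold the top bar (at least 0.8 N on it, and not touching the kickstand), the frame is upright within 0.08 rad and still, the kickstand is fully down (joint above 2.45), and the bracket rests on the bar, its middle within 80 mm of the bar's middle and tilted less than 0.35 rad (all of step 3 and x of saddle in the frame of bar between -0.016 and 0.016 m and z of saddle in the frame of bar between 0.001 and 0.016 m and y of saddle in the frame of bar between -0.08 and 0.08 m and angle between fin's own z axis and vertical below 0.35 rad and value of joint kickstand above 2.45 rad and contact force between the fingers and kickstand below 0.2 N and contact force between bracket and frame_c3 above 0.5 N and angular speed of frame below 0.08 rad/s and linear speed of bracket below 0.06 m/s); the arm keeps its last pose, push and grip.
It fails at once if a bystander on the bench (meter, tape, screwdriver, jar, mug, mouse) was moved more than 30 mm (distance of any of meter, tape, driver, jar, mug, mouse from where it was at the start of the episode above 0.03 m).
It also fails if it takes over 61 s, if anything falls off the work surface, if the arm or the gripper's body presses on something with over 40 N, if the wrist force passes 120 N, or if a joint passes its speed limit or range.

## Working session

There is one attempt and no reset: what is moved stays moved. The work goes in short steps, Python scripts to look and compute and a shell command to move; the robot and the scene stay as the last step left them, time stands still between calls to the robot, and variables do not carry over. Pictures are saved under pics/ and viewed, and the job is handed in when it is done.

```bash
ls; mkdir -p pics
cat > h.py <<'E'
import numpy as np, cv2
from workcell import bot, optics, workorder
from scipy.spatial.transform import Rotation as R
def cam(n):
    s=bot.read_state(); c=optics.read_camera(n)
    if n=="wrist":
        T=np.eye(4);T[:3,:3]=R.from_rotvec(s["tcp_rot"]).as_matrix();T[:3,3]=s["tool_pos"]
        c["world_from_camera"]=T@np.array(c["hand_eye"])
    np.savez("last_%s.npz"%n,**{k:np.array(v) for k,v in c.items()})
    return c
def load(n): return dict(np.load("last_%s.npz"%n))
def save(c,f,box=None,sc=1):
    im=cv2.cvtColor(np.array(c["image"]),cv2.COLOR_RGB2BGR)
    if box: im=im[box[1]:box[3],box[0]:box[2]]
    cv2.imwrite("pics/"+f,cv2.resize(im,None,fx=sc,fy=sc,interpolation=cv2.INTER_CUBIC))
def cloud(c):
    z=np.array(c["z_map"]);h,w=z.shape
    u,v=np.meshgrid(np.arange(w),np.arange(h))
    p=cv2.undistortPoints(np.stack([u,v],-1).reshape(-1,1,2).astype(np.float64),np.array(c["mtx"]),np.array(c["dist"])).reshape(h,w,2)
    P=np.concatenate([p*z[...,None],z[...,None]],-1)
    T=np.array(c["world_from_camera"]);W=P@T[:3,:3].T+T[:3,3]
    W[z==0]=np.nan
    return W
def ray(c,u,v):
    p=cv2.undistortPoints(np.array([[[u,v]]],float),np.array(c["mtx"]),np.array(c["dist"]))[0,0]
    T=np.array(c["world_from_camera"]);d=T[:3,:3]@np.array([p[0],p[1],1.]);return T[:3,3],d
def onplane(c,u,v,z):
    o,d=ray(c,u,v);return o+d*(z-o[2])/d[2]
E
python3 - <<'E'
from h import *
print(bot.read_state(), bot.tcp_to_grasp)
for n in ("scene","side","wrist"):
    c=cam(n);save(c,n+"0.png",sc=1.4);print(n,np.round(c["world_from_camera"],3).tolist())
E
```

```text
pics
{'time': 0.0, 'q': array([-1.28093597e+00,  2.64754961e-01,  1.60538504e+00, -5.19239444e-07,
        1.27367596e+00, -3.69300382e-02]), 'joint_vel': array([ 6.87969351e-04, -3.39441815e-04, -1.63170097e-03, -2.87111137e-06,
       -9.89626569e-04,  1.71243353e-03]), 'joint_torque': array([ 4.35056310e-03, -5.15100074e+01, -3.67312288e+01,  2.69874090e-04,
        1.29051527e-02, -1.08604974e-05]), 'tool_pos': array([ 0.21644891, -0.63858609,  0.22995483]), 'tcp_rot': array([-0.33738754,  2.04696604, -2.04239564]), 'wrist_force': array([ 0.1027148 , -0.72275582,  0.41031364]), 'torque': array([-0.02203108, -0.01683854,  0.01985285]), 'width': 1.0013348006385208} -0.0187
scene [[0.826, 0.414, -0.382, 1.003], [0.563, -0.602, 0.567, -0.645], [0.005, -0.683, -0.73, 0.993], [0.0, 0.0, 0.0, 1.0]]
side [[-0.708, -0.446, 0.548, -0.063], [-0.706, 0.458, -0.54, 0.579], [-0.01, -0.769, -0.639, 0.884], [0.0, 0.0, 0.0, 1.0]]
wrist [[0.321, -0.896, -0.306, 0.295], [-0.947, -0.305, -0.101, -0.612], [-0.002, 0.322, -0.947, 0.372], [0.0, 0.0, 0.0, 1.0]]
```

View pics/scene0.png

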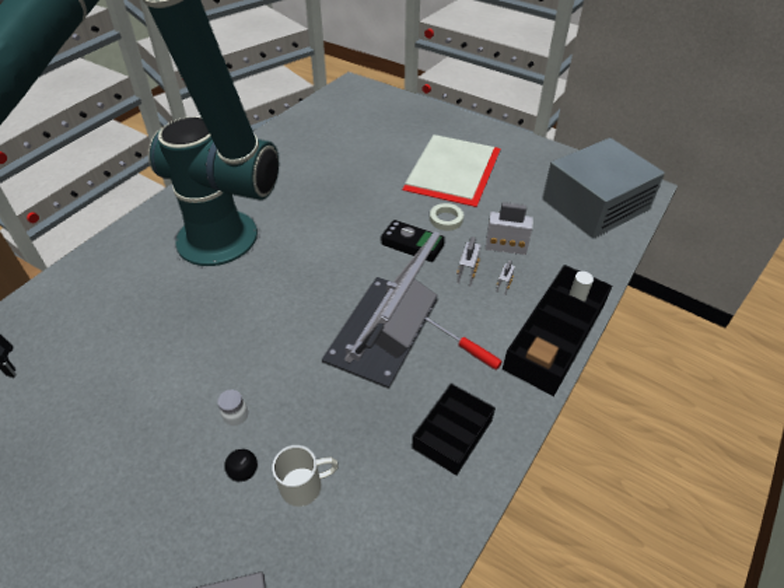

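View pics/side0.png

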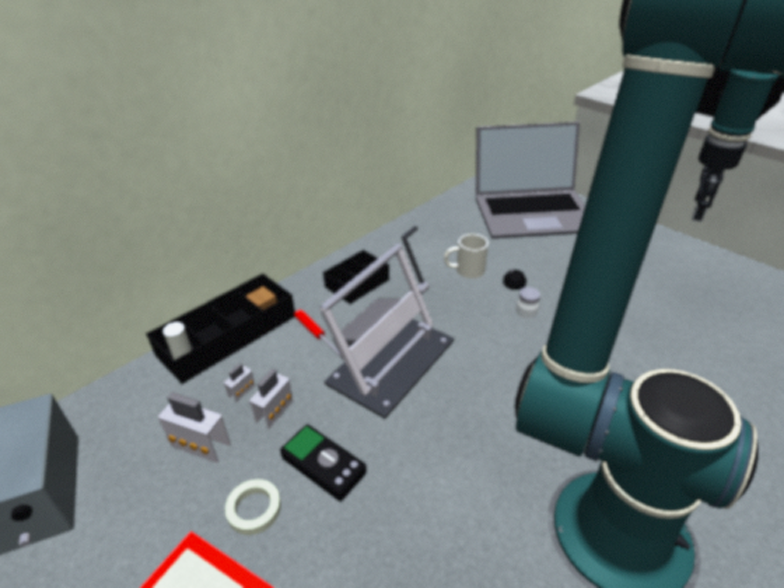

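View pics/wrist0.png

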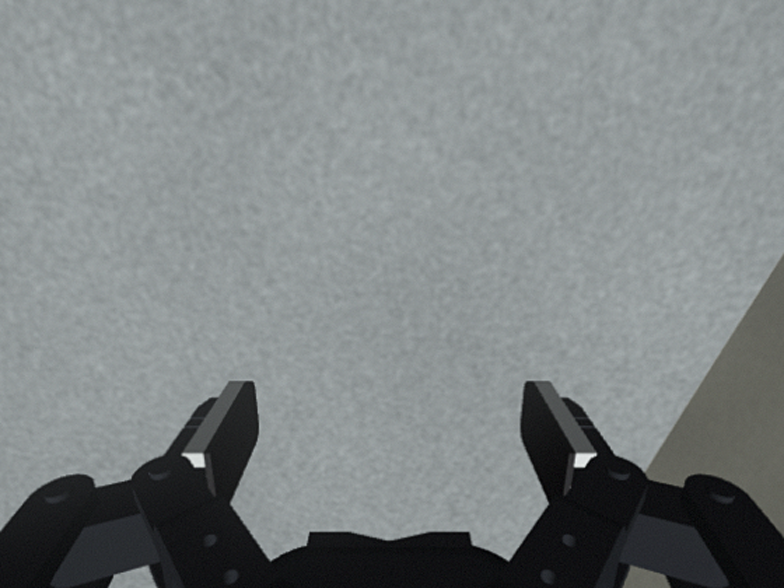

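Three brackets: the large one at scene (364,163) native, the middle one at (334,186), and the small one at (361,196). The middle one should be about 80 mm long, so I'll check that with an enlarged crop and the depth map.

Run:
```python
from h import *
c=load("scene");save(c,"crop_sc.png",(210,120,430,290),3.5)
d=load("side");save(d,"crop_sd.png",(90,150,330,360),3.2)
for n in("scene","side"):
    W=cloud(load(n))
    m=(W[...,2]>0.012)&(W[...,0]>0.2)&(W[...,0]<1.1)&(abs(W[...,1])<0.6)
    k,lab,st,_=cv2.connectedComponentsWithStats(m.astype(np.uint8))
    for i in range(1,k):
        if st[i,4]>40:
            P=W[lab==i];r=cv2.minAreaRect(P[:,:2].astype(np.float32)*1000)
            print(n,st[i].tolist(),"c",np.round(r[0]),"sz",np.round(r[1]),"a",round(r[2]),"zmax",round(np.percentile(P[:,2],99),3))
```

```text
scene [117, 0, 39, 53, 767] c [206. -65.] sz [13. 82.] a 0 zmax 0.682
scene [179, 118, 13, 21, 79] c [203.  16.] sz [ 5. 52.] a 0 zmax 0.286
scene [399, 125, 43, 45, 1185] c [776. 572.] sz [ 56. 145.] a 90 zmax 0.14
scene [307, 145, 24, 18, 249] c [462. 402.] sz [94. 87.] a 80 zmax 0.029
scene [347, 144, 34, 36, 934] c [645. 396.] sz [106.  54.] a 23 zmax 0.141
scene [230, 157, 129, 119, 4396] c [516.  61.] sz [362. 523.] a 50 zmax 0.225
scene [326, 169, 17, 33, 283] c [609. 253.] sz [41. 84.] a 16 zmax 0.108
scene [355, 186, 13, 22, 135] c [703. 272.] sz [27. 59.] a 10 zmax 0.076
scene [359, 189, 78, 92, 2978] c [870. 200.] sz [123. 308.] a 0 zmax 0.097
scene [0, 239, 12, 31, 206] c [ 208. -582.] sz [35. 15.] a 88 zmax 0.326
scene [294, 274, 60, 64, 1349] c [ 799. -139.] sz [144. 103.] a 90 zmax 0.054
scene [156, 278, 21, 25, 386] c [ 424. -350.] sz [47. 49.] a 48 zmax 0.064
scene [194, 318, 48, 43, 1081] c [ 639. -385.] sz [104.  76.] a 26 zmax 0.094
scene [160, 321, 24, 22, 393] c [ 513. -426.] sz [59. 54.] a 78 zmax 0.038
scene [156, 408, 33, 12, 251] c [ 661. -579.] sz [73. 26.]
[... 274 characters left out ...]
  72.] sz [566. 480.] a 90 zmax 0.218
side [317, 167, 32, 30, 637] c [ 628. -375.] sz [108.  77.] a 83 zmax 0.091
side [360, 192, 17, 13, 166] c [ 506. -419.] sz [54. 51.] a 74 zmax 0.036
side [369, 205, 17, 20, 271] c [ 421. -347.] sz [48. 51.] a 42 zmax 0.064
side [160, 260, 22, 25, 321] c [699. 275.] sz [27. 56.] a 11 zmax 0.072
side [178, 264, 31, 40, 714] c [605. 257.] sz [38. 82.] a 14 zmax 0.105
side [14, 281, 42, 67, 1244] c [775. 577.] sz [ 46. 137.] a 89 zmax 0.136
side [113, 280, 51, 48, 1437] c [641. 404.] sz [108.  51.] a 25 zmax 0.137
side [200, 303, 62, 54, 1716] c [441. 268.] sz [150.  76.] a 7 zmax 0.043
side [160, 342, 40, 38, 719] c [460. 404.] sz [89. 91.] a 16 zmax 0.025
```

View pics/crop_sc.png

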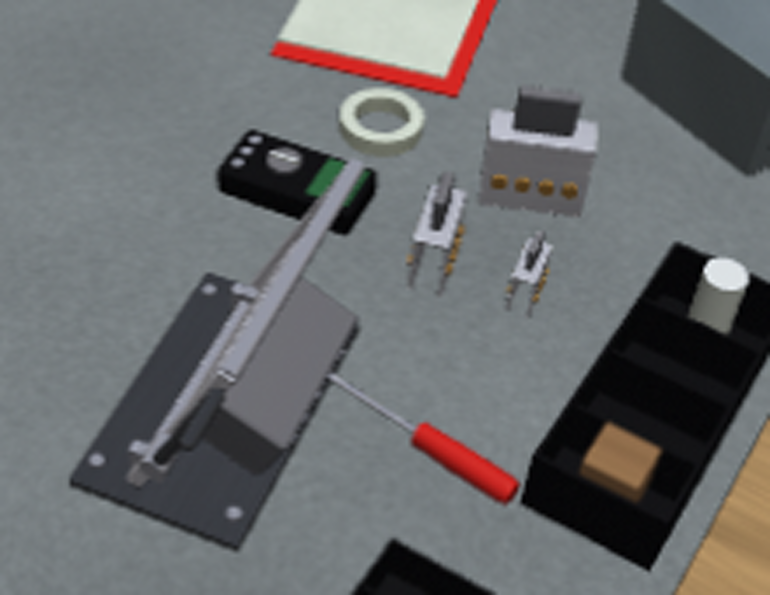

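View pics/crop_sd.png

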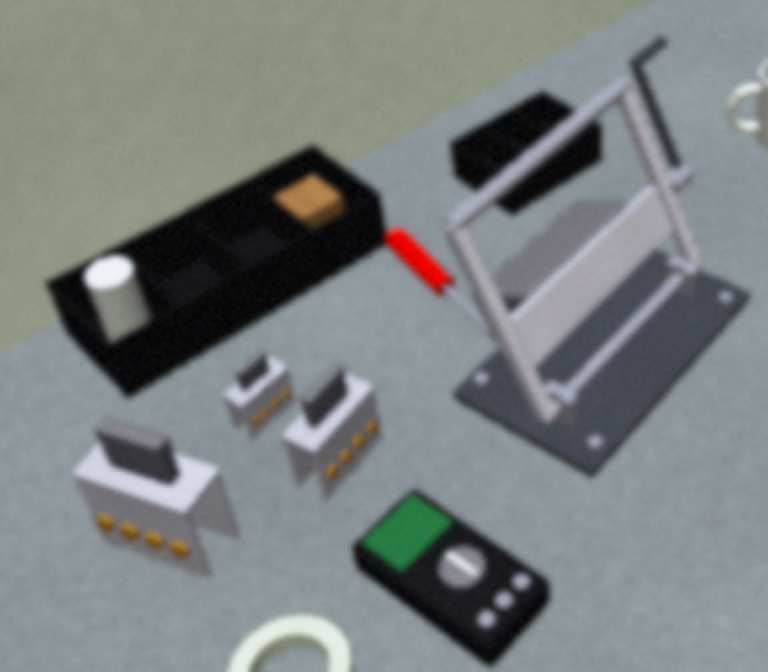

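The crop confirms it. The middle bracket, scene native (334,186) and side (193,283), measures about 82 x 38 mm and 105 mm high, which matches the part meant. The other two measure 105 x 54 x 139 mm and 57 x 27 x 74 mm. Next I'll measure the fin and the stand more finely.

Run:
```python
from h import *
for n,b in(("scene",(320,160,348,206)),("side",(174,260,212,308))):
    W=cloud(load(n));S=W[b[1]:b[3],b[0]:b[2]].reshape(-1,3)
    P=S[(S[:,2]>.08)&(S[:,2]<.12)]
    r=cv2.minAreaRect(P[:,:2].astype(np.float32)*1000);print(n,"fin",len(P),r,P[:,2].max())
    P=S[(S[:,2]>.058)&(S[:,2]<.12)]
    r=cv2.minAreaRect(P[:,:2].astype(np.float32)*1000);print(n,"top",len(P),r,np.median(P[(P[:,2]<.08),2]))
    # stand
    m=(W[...,2]>0.19)&(W[...,2]<.24)&(W[...,0]>0.35)&(W[...,0]<.85)&(abs(W[...,1]-.05)<0.25)
    P=W[m];print("bar+kick",len(P),np.round(P.min(0),3),np.round(P.max(0),3))
    im=np.array(load(n)["image"])
    col=im[m].mean(1)
    Q=P[col>100]; c=Q.mean(0);u,s,v=np.linalg.svd(Q-c);print("bar",len(Q),c,v[0],np.round(Q.min(0),3),np.round(Q.max(0),3))
    t=(Q-c)@v[0];print(np.sort(t)[[0,5,-5,-1]])
    Q=P[col<70];print("kick",len(Q),Q.mean(0) if len(Q) else "",np.round(Q.min(0),3),np.round(Q.max(0),3))
```

```text
scene fin 65 ((608.930908203125, 254.19271850585938), (12.271509170532227, 47.27485275268555), 16.27876091003418) 0.10953439886112648
scene top 208 ((608.2372436523438, 254.6023712158203), (33.969783782958984, 81.18405151367188), 16.034835815429688) 0.07064896282873467
bar+kick 557 [ 0.567 -0.191  0.192] [0.648 0.131 0.228]
bar 398 [ 0.60759722 -0.00552195  0.21743238] [ 0.1707168  -0.98529947 -0.00638201] [ 0.579 -0.121  0.193] [0.632 0.131 0.223]
[-0.13807979 -0.13410639  0.11360482  0.11573447]
kick 101 [ 0.63828786 -0.16475741  0.22278077] [ 0.616 -0.191  0.193] [ 0.648 -0.123  0.228]
side fin 140 ((607.5678100585938, 258.4454650878906), (13.347003936767578, 45.13646697998047), 16.288400650024414) 0.10594773224902188
side top 402 ((606.1544799804688, 257.06463623046875), (34.52072525024414, 80.91114044189453), 12.068717956542969) 0.06725282439939684
bar+kick 577 [ 0.568 -0.188  0.19 ] [0.643 0.134 0.226]
bar 491 [0.59972541 0.01335404 0.21247578] [-0.17485627  0.98454194 -0.01012158] [ 0.568 -0.188  0.19 ] [0.643 0.134 0.226]
[-0.20551004 -0.18639889  0.12112255  0.12184623]
kick 20 [ 0.62434753 -0.13804404  0.20744483] [ 0.617 -0.147  0.191] [ 0.632 -0.134  0.222]
```

```bash
cat > go.py <<'E'
from h import *
import sys
# usage: go.py x y z yawdeg_of_tool_z (tool down): prints turn about tool y first, then shift in tool axes after that turn / before it
x,y,z,a=map(float,sys.argv[1:5]);s=bot.read_state();M=R.from_rotvec(s["tcp_rot"]).as_matrix()
print("t",round(s["time"],2),"tcp",np.round(s["tool_pos"],4),"w",round(s["width"],3),"F",np.round(s["wrist_force"],1),"\naxes x,y,z:",np.round(M.T,3).tolist())
zc=np.array([np.cos(np.radians(a)),np.sin(np.radians(a)),0])
D=np.stack([np.cross([0,0,-1],zc),[0,0,-1],zc],1)
D2=np.stack([np.cross([0,0,-1],-zc),[0,0,-1],-zc],1)
d=np.array([x,y,z])-s["tool_pos"]
print("shift in present axes",np.round(M.T@d,4))
for T in(D,D2): print("turn",np.round(R.from_matrix(M.T@T).as_rotvec(),3),"shift after turn",np.round(T.T@d,4))
E
python3 go.py .608 .256 .2 16
```

```text
t 0.15 tcp [ 0.2165 -0.6387  0.2302] w 1.001 F [-0.5  0.2 -0.1] 
axes x,y,z: [[-0.947, -0.321, -0.0], [-0.001, 0.002, -1.0], [0.321, -0.947, -0.002]]
shift in present axes [-0.658   0.0316 -0.7216]
turn [ 1.000e-03 -1.523e+00 -1.000e-03] shift after turn [-0.7522  0.0302  0.6229]
turn [1.000e-03 1.618e+00 1.000e-03] shift after turn [ 0.7522  0.0302 -0.6229]
```

```bash
python3 -m handwheel '[[0,-0.045,0,0,0,0,1],[0,-0.045,0,0,0,0,1],[-0.06,0,0,0,-0.09,0,1],[-0.06,0,0,0,-0.09,0,1],[-0.06,0,0,0,-0.09,0,1],[-0.06,0,0,0,-0.09,0,1],[-0.06,0,0,0,-0.09,0,1],[-0.06,0,0,0,-0.09,0,1]]' 30
python3 -m handwheel '[[-0.06,0,0,0,-0.09,0,1],[-0.06,0,0,0,-0.09,0,1],[-0.06,0,0,0,-0.09,0,1],[-0.06,0,0,0,-0.09,0,1],[-0.06,0,0,0,-0.09,0,1],[-0.06,0,0,0,-0.09,0,1],[-0.06,0,0,0,-0.09,0,1],[-0.06,0,0,0,-0.09,0,1]]'
python3 go.py .55 .237 .2 16
```

```text
time: 1.15
tool_pos: [0.521, -0.4514, 0.3205]
tcp_rot: [-0.792, 1.705, -1.704]
wrist_force: [0.5, -0.9, -0.7]
width: 0.998
time: 2.15
tool_pos: [0.698, -0.0161, 0.3205]
tcp_rot: [-1.219, 1.196, -1.195]
wrist_force: [-0.2, -0.1, 0.3]
width: 1.001
t 2.15 tcp [ 0.698  -0.0161  0.3205] w 1.001 F [-0.2 -0.1  0.3] 
axes x,y,z: [[0.019, -1.0, -0.0], [-0.001, 0.0, -1.0], [1.0, 0.019, -0.001]]
shift in present axes [-0.2558  0.1206 -0.143 ]
turn [ 0.001 -0.26  -0.   ] shift after turn [-0.2841  0.1205 -0.0725]
turn [0.000e+00 2.881e+00 1.000e-03] shift after turn [0.2841 0.1205 0.0725]
```

```bash
python3 -m handwheel '[[0,-0.03,-0.05,0,-0.13,0,1],[0,-0.03,-0.05,0,-0.13,0,1],[0,0,0,0,0,0,1]]'
python3 - <<'E'
from h import *
c=cam("wrist");save(c,"w1.png",sc=1.4)
W=cloud(c);im=np.array(c["image"])
m=(W[...,2]>0.2)&(W[...,2]<.225)&(im.mean(2)>90)&(W[...,1]<.14)
P=W[m];print(len(P),P.min(0),P.max(0));cc=P.mean(0);u,s,v=np.linalg.svd(P-cc,full_matrices=False);print(cc,v[0])
E
```

```text
time: 2.52
tool_pos: [0.5975, -0.026, 0.3857]
tcp_rot: [-1.324, 0.998, -1.007]
wrist_force: [1.8, -0.5, -0.2]
width: 0.997
5062 [ 0.57069722 -0.189396    0.20003376] [0.64579806 0.13062457 0.22493959]
[0.60298266 0.00831758 0.21590005] [ 0.17577814 -0.98433231  0.01385435]
```

View pics/w1.png

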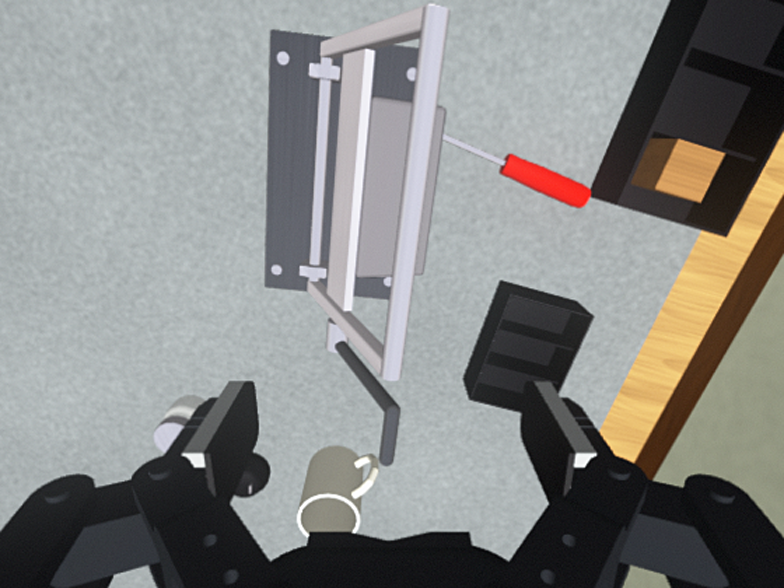

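The wrist view shows the bar from (435,7) to (391,378) and the kickstand foot from (392,408) to (386,462), all in picture pixels. I'll cast rays onto the axis plane at z = 0.210.

```bash
python3 - <<'E'
from h import *
c=load("wrist")
A=onplane(c,435/1.4,8/1.4,.210);B=onplane(c,391/1.4,376/1.4,.210)
print("bar ends",A,B,np.linalg.norm(A-B),"mid",(A+B)/2,"yaw",np.degrees(np.arctan2(-(A-B)[0],(A-B)[1])))
for p in((392,408),(386,462)):print("foot",onplane(c,p[0]/1.4,p[1]/1.4,.219))
# hinge rod
A=onplane(c,325/1.4,62/1.4,.03);B=onplane(c,313/1.4,275/1.4,.03);print("hinge",A,B,(A+B)/2)
# model prediction
m=np.array([.603,.0065]);a=np.radians(10);X=np.array([np.cos(a),np.sin(a)]);Y=np.array([-np.sin(a),np.cos(a)])
hub=m-X*.087;print("hub",hub,"foot",hub+X*.21*np.sin(.45)-Y*.175)
E
python3 go.py .608 .256 .2 16
```

```text
bar ends [0.58295771 0.12891861 0.21      ] [ 0.62585207 -0.11732197  0.21      ] 0.2499487018117423 mid [0.60440489 0.00579832 0.21      ] yaw 9.881596720426968
foot [ 0.63275803 -0.13905382  0.219     ]
foot [ 0.64193253 -0.18873667  0.219     ]
hinge [0.49951485 0.09903853 0.03      ] [ 0.53591753 -0.11483328  0.03      ] [ 0.51771619 -0.00789738  0.03      ]
hub [ 0.51732173 -0.00860739] foot [ 0.63766522 -0.16508724]
t 2.58 tcp [ 0.5983 -0.026   0.3836] w 0.997 F [ 0.4 -0.2 -1.2] 
axes x,y,z: [[0.272, -0.962, 0.001], [0.004, -0.0, -1.0], [0.962, 0.272, 0.004]]
shift in present axes [-0.2691  0.1835  0.0852]
turn [-0.004 -0.004  0.001] shift after turn [-0.2684  0.1836  0.0871]
turn [-2.000e-03  3.137e+00 -7.000e-03] shift after turn [ 0.2684  0.1836 -0.0871]
```

```bash
python3 -m handwheel '[[-0.045,0.02,0.015,0,0,0,1],[-0.045,0.02,0.014,0,0,0,1],[-0.045,0.03,0.014,0,0,0,1],[-0.045,0.03,0.014,0,0,0,1],[-0.045,0.03,0.014,0,0,0,1],[-0.044,0.03,0.014,0,0,0,1],[0,0,0,0,0,0,1]]'
python3 go.py .608 .256 .2 16
python3 - <<'E'
from h import *
c=cam("wrist");save(c,"w2.png",sc=1.4)
W=cloud(c)
m=(W[...,2]>0.08)&(W[...,2]<.112)&(abs(W[...,0]-.608)<.045)&(abs(W[...,1]-.256)<.05)
P=W[m];print(len(P),P[:,2].max(),cv2.minAreaRect(P[:,:2].astype(np.float32)*1000))
E
```

```text
time: 3.45
tool_pos: [0.6043, 0.2582, 0.2146]
tcp_rot: [-1.336, 1.007, -0.998]
wrist_force: [-0.4, 0.9, -0.3]
width: 0.999
t 3.45 tcp [0.6043 0.2582 0.2146] w 0.999 F [-0.4  0.9 -0.3] 
axes x,y,z: [[0.275, -0.961, -0.0], [-0.009, -0.003, -1.0], [0.961, 0.275, -0.01]]
shift in present axes [0.0031 0.0146 0.0031]
turn [ 0.01  -0.001 -0.   ] shift after turn [0.0031 0.0146 0.003 ]
turn [0.    3.141 0.015] shift after turn [-0.0031  0.0146 -0.003 ]
855 0.105993298418115 ((609.5643920898438, 256.3743591308594), (11.677325248718262, 45.02378463745117), 16.228992462158203)
```

View pics/w2.png

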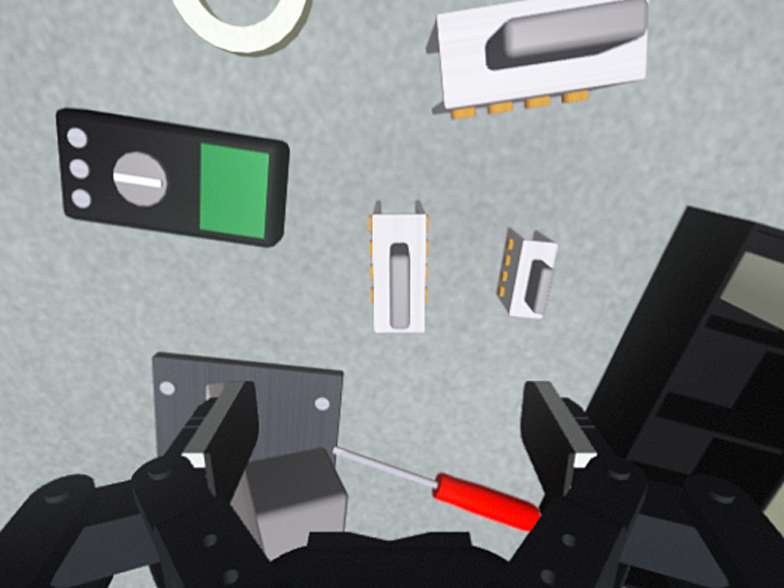

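The wrist view shows the bracket centred at (400,270), between the open fingers' line of descent. The depth fit gives the fin at (0.609, 0.256), yaw 16.2°, top at 0.106, which matches the size and height given. Descending now.

```bash
python3 -m handwheel '[[0.003,0.03,0.004,0,0,0,1],[0,0.03,0,0,0,0,1],[0,0.02,0,0,0,0,1],[0,0,0,0,0,0,1]]'
python3 go.py .609 .256 .076 16.2
```

```text
time: 4.0
tool_pos: [0.6106, 0.2528, 0.1393]
tcp_rot: [-1.33, 1.007, -1.003]
wrist_force: [0.0, -1.0, 0.8]
width: 1.0
t 4.0 tcp [0.6106 0.2528 0.1393] w 1.0 F [ 0.  -1.   0.8] 
axes x,y,z: [[0.271, -0.963, 0.0], [-0.003, -0.001, -1.0], [0.962, 0.271, -0.004]]
shift in present axes [-0.0036  0.0633 -0.0004]
turn [ 0.004 -0.008  0.   ] shift after turn [-0.0036  0.0633 -0.0007]
turn [-1.000e-03  3.134e+00  6.000e-03] shift after turn [0.0036 0.0633 0.0007]
```

```bash
python3 -m handwheel '[[-0.003,0.03,-0.001,0,-0.008,0,1],[0,0.02,0,0,0,0,1],[0,0.012,0,0,0,0,1],[0,0,0,0,0,0,1]]'
python3 go.py .609 .256 .076 16.2
python3 -m handwheel '[[0,0,0,0,0,0,0],[0,0,0,0,0,0,0],[0,0,0,0,0,0,0],[0,0,0,0,0,0,0],[0,0,0,0,0,0,0],[0,0,0,0,0,0,0]]' 50
```

```text
time: 4.5
tool_pos: [0.6092, 0.2564, 0.0784]
tcp_rot: [-1.332, 0.999, -0.997]
wrist_force: [0.4, -0.4, -0.5]
width: 1.002
t 4.5 tcp [0.6092 0.2564 0.0784] w 1.002 F [ 0.4 -0.4 -0.5] 
axes x,y,z: [[0.28, -0.96, 0.0], [-0.002, -0.001, -1.0], [0.96, 0.28, -0.002]]
shift in present axes [ 0.0003  0.0024 -0.0003]
turn [0.002 0.001 0.   ] shift after turn [ 0.0003  0.0024 -0.0003]
turn [ 0.000e+00 -3.141e+00 -3.000e-03] shift after turn [-0.0003  0.0024  0.0003]
time: 5.25
tool_pos: [0.61, 0.2569, 0.0798]
tcp_rot: [-1.33, 0.997, -0.998]
wrist_force: [-0.8, 0.4, 2.3]
width: 0.131
```

```bash
python3 -m handwheel '[[0,-0.02,0,0,0,0,0],[0,-0.04,0,0,0,0,0],[0,-0.04,0,0,0,0,0],[0,-0.05,0,0,0,0,0],[0,-0.05,0,0,0,0,0],[0,-0.05,0,0,0.055,0,0],[0,-0.02,0,0,0.055,0,0],[0,0,0,0,0,0,0]]'
python3 go.py .609 -.0236 .34 9.9
```

```text
time: 6.25
tool_pos: [0.6106, 0.257, 0.353]
tcp_rot: [-1.282, 1.077, -1.081]
wrist_force: [-0.1, 0.2, -2.0]
width: 0.13
t 6.25 tcp [0.6106 0.257  0.353 ] w 0.13 F [-0.1  0.2 -2. ] 
axes x,y,z: [[0.174, -0.985, -0.001], [0.005, 0.002, -1.0], [0.985, 0.174, 0.005]]
shift in present axes [ 0.2761  0.0124 -0.0504]
turn [-0.005  0.002 -0.001] shift after turn [ 0.2762  0.013  -0.0498]
turn [-2.00e-03 -3.14e+00  9.00e-03] shift after turn [-0.2762  0.013   0.0498]
```

```bash
python3 -m handwheel '[[0.03,0,-0.006,0,0,0,0],[0.045,0,-0.008,0,0,0,0],[0.05,0,-0.009,0,0,0,0],[0.05,0,-0.009,0,0,0,0],[0.05,0,-0.009,0,0,0,0],[0.03,0,-0.006,0,0,0,0],[0.02,0,-0.003,0,0,0,0],[0,0,0,0,0,0,0]]'
python3 -m handwheel '[[0,0,0,0,0,0,0],[0,0,0,0,0,0,0]]'
python3 go.py .609 -.0236 .34 9.9
python3 - <<'E'
from h import *
c=cam("wrist");save(c,"w3.png",sc=1.4)
c=cam("side");save(c,"s3.png",(180,120,340,300),3.3)
c=cam("scene");save(c,"c3.png",(200,60,360,280),2.7)
E
```

```text
time: 7.25
tool_pos: [0.6076, -0.0237, 0.348]
tcp_rot: [-1.287, 1.083, -1.08]
wrist_force: [-0.8, 0.9, -2.1]
width: 0.131
time: 7.5
tool_pos: [0.6081, -0.0215, 0.3492]
tcp_rot: [-1.287, 1.079, -1.078]
wrist_force: [-0.2, 0.3, -2.1]
width: 0.133
t 7.5 tcp [ 0.6081 -0.0215  0.3492] w 0.133 F [-0.2  0.3 -2.1] 
axes x,y,z: [[0.175, -0.985, -0.0], [-0.0, 0.0, -1.0], [0.985, 0.175, -0.0]]
shift in present axes [0.0022 0.0092 0.0005]
turn [ 0.     0.003 -0.   ] shift after turn [0.0022 0.0092 0.0005]
turn [-1.000e-03 -3.139e+00 -0.000e+00] shift after turn [-0.0022  0.0092 -0.0005]
```

View pics/w3.png

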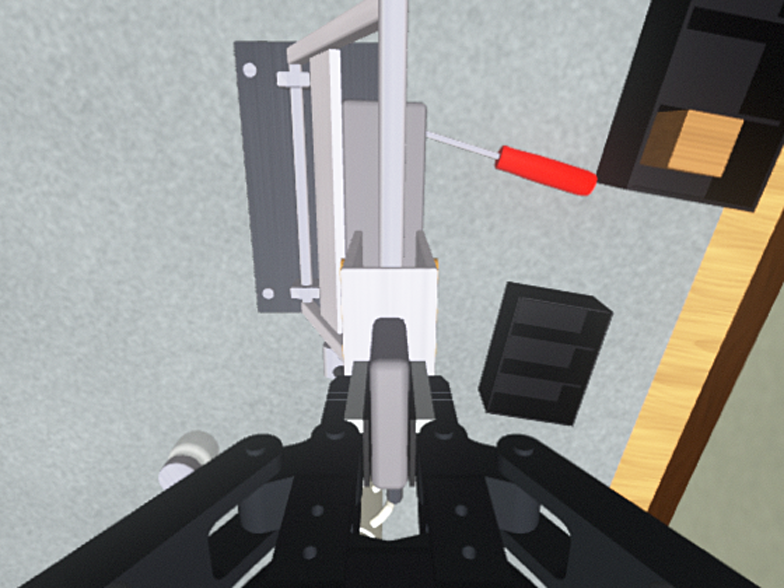

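View pics/s3.png

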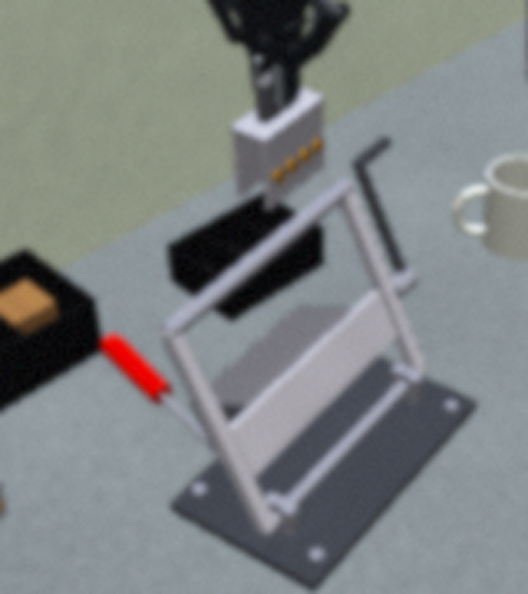

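View pics/c3.png

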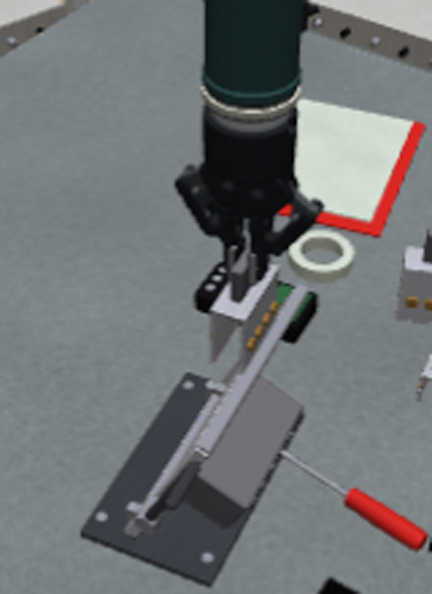

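In the wrist view the bar (x≈392) runs centred between the bracket's legs (355 to 428), and the yaw matches. Lowering.

```bash
python3 -m handwheel '[[0.002,0.03,0.0005,0,0,0,0],[0,0.03,0,0,0,0,0],[0,0.01,0,0,0,0,0],[0,0,0,0,0,0,0]]'
python3 -m handwheel '[[0,0.015,0,0,0,0,0],[0,0.01,0,0,0,0,0],[0,0.01,0,0,0,0,0],[0,0.005,0,0,0,0,0],[0,0.003,0,0,0,0,0],[0,0,0,0,0,0,0]]'
python3 go.py .609 -.0236 .231 9.9
```

```text
time: 8.15
tool_pos: [0.6086, -0.0244, 0.2788]
tcp_rot: [-1.287, 1.081, -1.079]
wrist_force: [-0.6, -0.3, -2.1]
width: 0.129
time: 8.9
tool_pos: [0.6089, -0.0247, 0.2362]
tcp_rot: [-1.287, 1.08, -1.08]
wrist_force: [-0.5, 0.0, -3.1]
width: 0.129
t 8.9 tcp [ 0.6089 -0.0247  0.2362] w 0.129 F [-0.5  0.  -3.1] 
axes x,y,z: [[0.173, -0.985, -0.0], [-0.0, 0.0, -1.0], [0.985, 0.173, -0.0]]
shift in present axes [-0.001   0.0052  0.0002]
turn [ 0.     0.001 -0.   ] shift after turn [-0.001   0.0052  0.0002]
turn [-0.   -3.14 -0.  ] shift after turn [ 0.001   0.0052 -0.0002]
```

```bash
python3 -m handwheel '[[0,0.002,0,0,0,0,0],[0,0.001,0,0,0,0,0],[0,0.001,0,0,0,0,0],[0,0,0,0,0,0,0]]'
```

```text
time: 9.4
tool_pos: [0.6091, -0.0247, 0.2328]
tcp_rot: [-1.286, 1.08, -1.08]
wrist_force: [-1.2, 0.6, 0.8]
width: 0.133
```

```bash
python3 -m handwheel '[[0,0.001,0,0,0,0,0],[0,0.001,0,0,0,0,0],[0,0,0,0,0,0,0]]'
```

```text
time: 9.78
tool_pos: [0.6091, -0.0247, 0.2327]
tcp_rot: [-1.286, 1.079, -1.081]
wrist_force: [-5.1, 0.6, 8.8]
width: 0.129
```

```bash
python3 -m handwheel '[[0,-0.001,0,0,0,0,0],[0,-0.0005,0,0,0,0,0],[0,0,0,0,0,0,0.4],[0,0,0,0,0,0,0.5],[0,0,0,0,0,0,0.5],[0,0,0,0,0,0,0.5]]'
python3 - <<'E'
from h import *
c=cam("side");save(c,"s4.png",(180,120,340,300),3.3)
c=cam("wrist");save(c,"w4.png",sc=1.4)
E
```

```text
time: 10.52
tool_pos: [0.6089, -0.0247, 0.2314]
tcp_rot: [-1.287, 1.08, -1.08]
wrist_force: [0.4, 0.7, 0.7]
width: 0.501
```

View pics/s4.png

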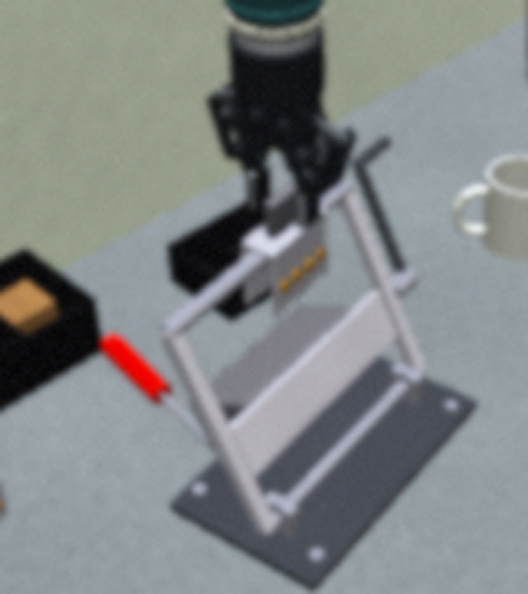

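View pics/w4.png

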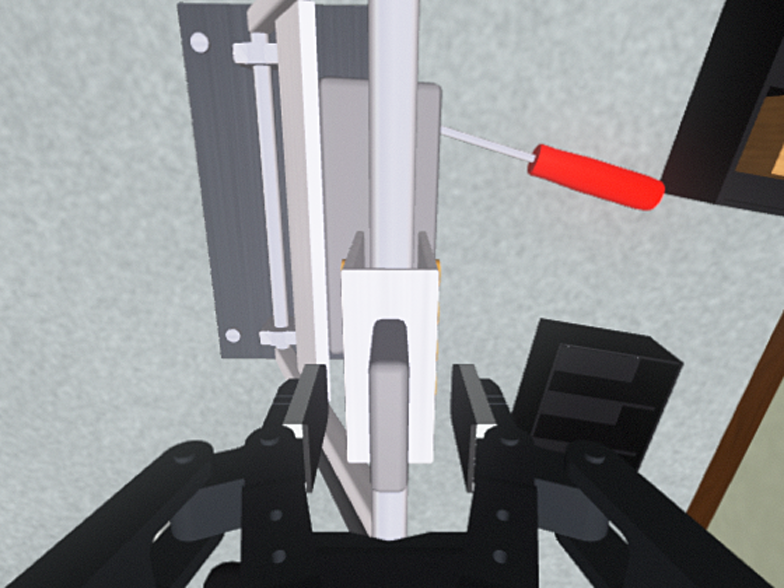

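The bracket hangs astride the bar with the jaws clear on both sides (fin at (390,400) in the wrist picture). Retreating upwards and moving behind the kickstand foot with the fingers shut.

```bash
python3 -m handwheel '[[0,-0.01,0,0,0,0,0.5],[0,-0.03,0,0,0,0,0.5],[0,-0.04,0,0,0,0,0.5],[0,-0.03,0,0,0,0,0.5],[0,0,0,0,0,0,0]]'
python3 go.py .683 -.160 .19 9.9
```

```text
time: 11.25
tool_pos: [0.6108, -0.0248, 0.3466]
tcp_rot: [-1.282, 1.074, -1.085]
wrist_force: [-0.3, 0.2, -0.2]
width: 0.298
t 11.25 tcp [ 0.6108 -0.0248  0.3466] w 0.298 F [-0.3  0.2 -0.2] 
axes x,y,z: [[0.173, -0.985, 0.002], [0.008, -0.001, -1.0], [0.985, 0.173, 0.008]]
shift in present axes [0.1454 0.1572 0.0465]
turn [-0.008  0.001  0.002] shift after turn [0.1456 0.1566 0.0479]
turn [ 3.00e-03 -3.14e+00  1.20e-02] shift after turn [-0.1456  0.1566 -0.0479]
```

```bash
python3 -m handwheel '[[0.035,0,0.012,0,0,0,0],[0.035,0,0.012,0,0,0,0],[0.035,0,0.012,0,0,0,0],[0.04,0,0.012,0,0,0,0],[0,0.02,0,0,0,0,0],[0,0.03,0,0,0,0,0],[0,0.01,0,0,0,0,0],[0,0,0,0,0,0,0]]'
python3 go.py .683 -.160 .19 9.9
python3 - <<'E'
from h import *
c=cam("wrist");save(c,"w5.png",sc=1.4)
W=cloud(c);im=np.array(c["image"])
m=(W[...,2]>.195)&(W[...,2]<.24)&(abs(W[...,0]-.64)<.03)&(W[...,1]<-.13)&(W[...,1]>-.2)
P=W[m];print(len(P),P.min(0),P.max(0),P.mean(0))
c=cam("side");save(c,"s5.png",(180,120,340,300),3.3)
E
```

```text
time: 12.25
tool_pos: [0.6803, -0.1582, 0.2799]
tcp_rot: [-1.288, 1.082, -1.077]
wrist_force: [-0.6, 0.1, 0.3]
width: 0.001
t 12.25 tcp [ 0.6803 -0.1582  0.2799] w 0.001 F [-0.6  0.1  0.3] 
axes x,y,z: [[0.174, -0.985, -0.002], [-0.003, 0.001, -1.0], [0.985, 0.174, -0.003]]
shift in present axes [0.0024 0.0899 0.0027]
turn [ 0.003  0.002 -0.002] shift after turn [0.0022 0.0899 0.0024]
turn [-3.00e-03 -3.14e+00 -5.00e-03] shift after turn [-0.0022  0.0899 -0.0024]
1638 [ 0.61568987 -0.19016483  0.19508141] [ 0.64668516 -0.13538043  0.22577162] [ 0.6356797  -0.15811102  0.22093965]
```

View pics/w5.png

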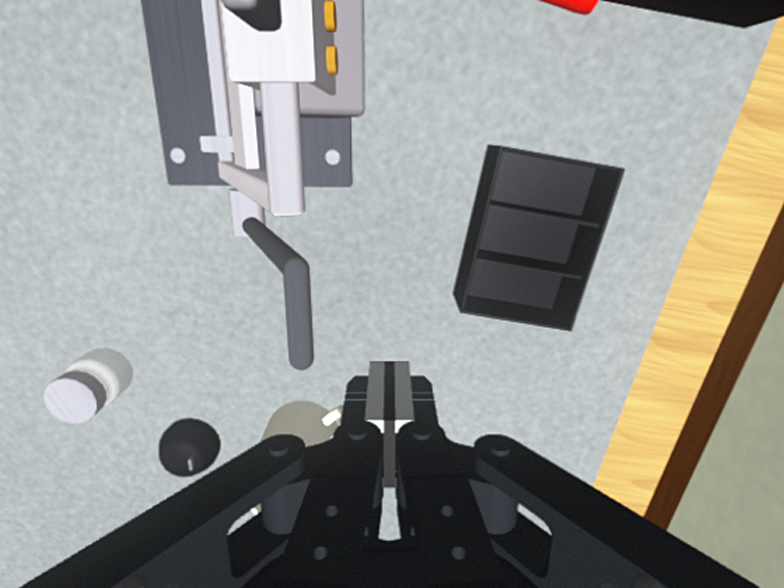

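View pics/s5.png

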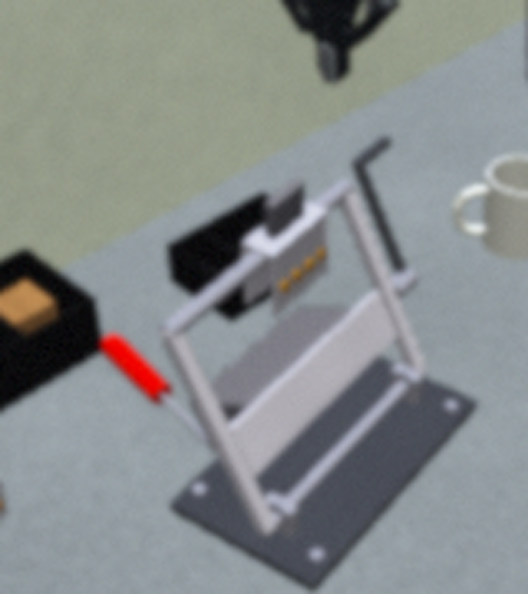

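The bracket hangs freely and the foot rod, (297,265) to (302,360) in the wrist picture, lies on the robot side of the shut fingers. Lowering behind it, then pushing towards the robot.

```bash
python3 -m handwheel '[[0.002,0.03,0.002,0,0,0,0],[0,0.03,0,0,0,0,0],[0,0.025,0,0,0,0,0],[0,0,0,0,0,0,0],[0,0,-0.012,0,0,0,0],[0,0,-0.012,0,0,0,0],[0,0,-0.012,0,0,0,0]]'
python3 -m handwheel '[[0,0,-0.012,0,0,0,0],[0,0,-0.012,0,0,0,0],[0,0,0,0,0,0,0]]'
python3 - <<'E'
from h import *
c=cam("side");save(c,"s6.png",(180,120,340,300),3.3)
E
```

```text
time: 13.22
tool_pos: [0.6481, -0.1674, 0.1986]
tcp_rot: [-1.285, 1.078, -1.082]
wrist_force: [0.7, 0.0, -0.4]
width: -0.001
time: 13.6
tool_pos: [0.6233, -0.1714, 0.1967]
tcp_rot: [-1.287, 1.081, -1.08]
wrist_force: [1.0, 0.4, -0.8]
width: -0.002
```

View pics/s6.png

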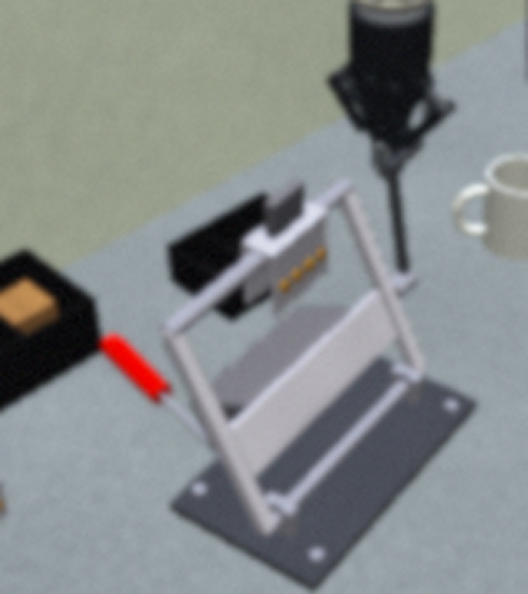

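The kickstand is following the fingers and the bracket is undisturbed. Pushing on past centre.

```bash
python3 -m handwheel '[[0,0,-0.012,0,0,0,0],[0,0,-0.012,0,0,0,0],[0,0,-0.01,0,0,0,0],[0,0,-0.01,0,0,0,0],[0,0,-0.01,0,0,0,0],[0,0,-0.008,0,0,0,0],[0,0,0,0,0,0,0],[0,0,0,0,0,0,0]]'
python3 -m handwheel '[[0,0,-0.006,0,0,0,0],[0,0,0,0,0,0,0],[0,0,0,0,0,0,0]]'
python3 - <<'E'
from h import *
c=cam("side");save(c,"s7.png",(180,120,340,300),3.3)
E
```

```text
time: 14.65
tool_pos: [0.5637, -0.182, 0.1969]
tcp_rot: [-1.286, 1.08, -1.08]
wrist_force: [0.2, -0.2, 0.3]
width: -0.0
time: 15.02
tool_pos: [0.5576, -0.183, 0.1968]
tcp_rot: [-1.286, 1.08, -1.08]
wrist_force: [-1.0, -0.3, 1.5]
width: 0.001
```

View pics/s7.png

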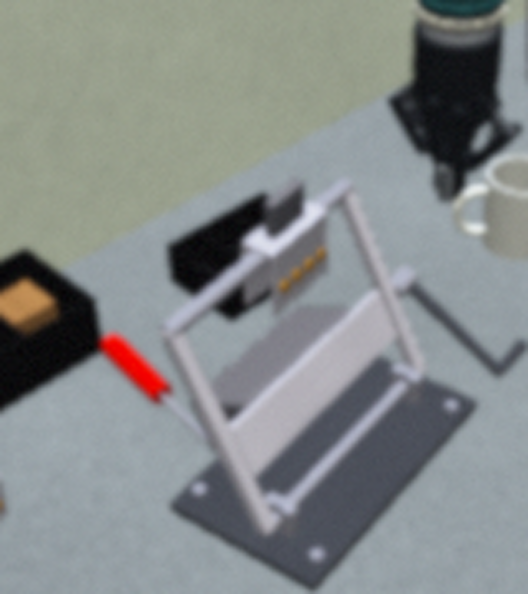

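The kickstand is down and the bracket still hangs. Next I'll go to the bar on the +y side of the bracket.

```bash
python3 -m handwheel '[[0,-0.03,0,0,0,0,0],[0,-0.045,0,0,0,0,0],[0,-0.045,0,0,0,0,0.4],[0,-0.03,0,0,0,0,0.6],[0,0,0,0,0,0,0.6]]'
python3 go.py .5937 .065 .193 9.9
```

```text
time: 15.7
tool_pos: [0.5592, -0.1835, 0.3506]
tcp_rot: [-1.284, 1.074, -1.085]
wrist_force: [-0.4, 0.0, 0.5]
width: 0.594
t 15.7 tcp [ 0.5592 -0.1835  0.3506] w 0.594 F [-0.4  0.   0.5] 
axes x,y,z: [[0.173, -0.985, 0.003], [0.006, -0.002, -1.0], [0.985, 0.173, 0.006]]
shift in present axes [-0.2393  0.1573  0.0761]
turn [-0.006  0.001  0.003] shift after turn [-0.2389  0.1576  0.0767]
turn [ 0.005 -3.14   0.009] shift after turn [ 0.2389  0.1576 -0.0767]
```

```bash
python3 -m handwheel '[[-0.04,0,0.013,0,0,0,0.6],[-0.045,0,0.014,0,0,0,0.6],[-0.045,0,0.014,0,0,0,0.6],[-0.045,0,0.014,0,0,0,0.6],[-0.045,0,0.014,0,0,0,0.6],[-0.019,0.03,0.007,0,0,0,0.6],[0,0.03,0,0,0,0,0.6],[0,0,0,0,0,0,0.6]]'
python3 go.py .5937 .065 .193 9.9
python3 - <<'E'
from h import *
c=cam("wrist");save(c,"w8.png",sc=1.4)
c=cam("side");save(c,"s8.png",(180,120,340,300),3.3)
E
```

```text
time: 16.7
tool_pos: [0.5883, 0.0658, 0.2816]
tcp_rot: [-1.293, 1.086, -1.075]
wrist_force: [-1.2, -0.1, 0.8]
width: 0.602
t 16.7 tcp [0.5883 0.0658 0.2816] w 0.602 F [-1.2 -0.1  0.8] 
axes x,y,z: [[0.174, -0.985, -0.001], [-0.009, -0.001, -1.0], [0.985, 0.174, -0.009]]
shift in present axes [0.0019 0.0886 0.006 ]
turn [ 0.009  0.002 -0.001] shift after turn [0.0018 0.0886 0.0052]
turn [-1.000e-03 -3.139e+00 -1.400e-02] shift after turn [-0.0018  0.0886 -0.0052]
```

View pics/w8.png

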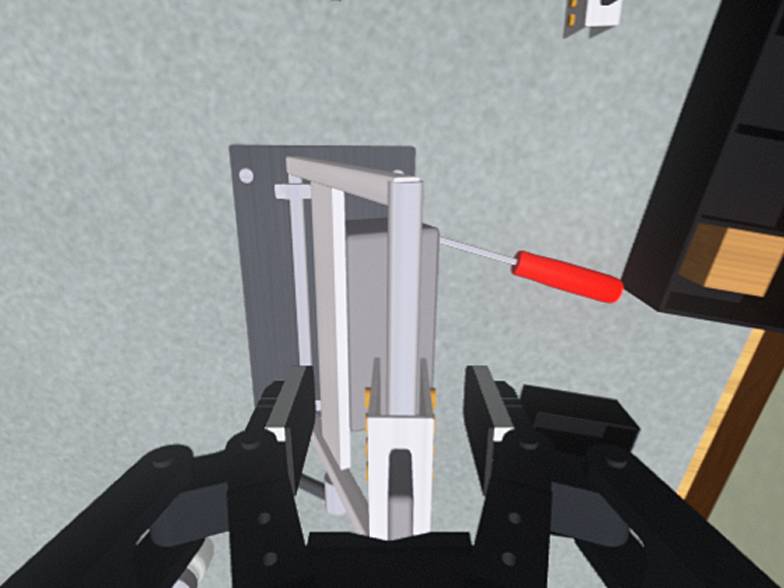

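View pics/s8.png

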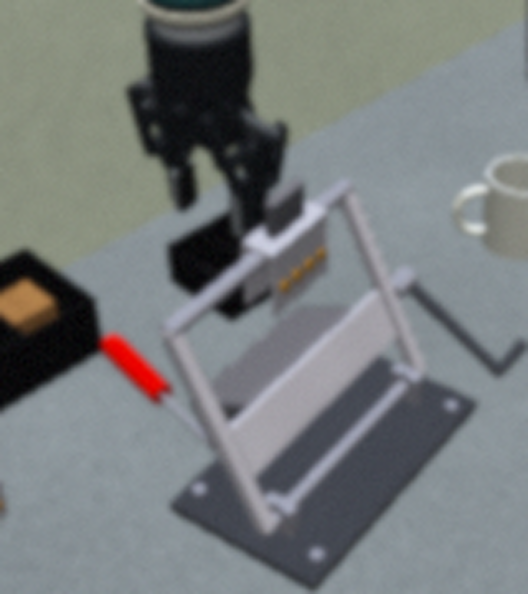

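```bash
python3 -m handwheel '[[-0.001,0.02,0.0055,0,0,0,0.6],[0,0.03,0,0,0,0,0.6],[0,0.026,0,0,0,0,0.6],[0,0.01,0,0,0,0,0.6],[0,0,0,0,0,0,0.6],[0,0,0,0,0,0,0.6]]'
python3 go.py .5932 .068 .193 9.9
python3 - <<'E'
from h import *
c=cam("wrist");save(c,"w9.png",sc=1.4)
E
```

```text
time: 17.55
tool_pos: [0.5973, 0.0675, 0.2022]
tcp_rot: [-1.285, 1.078, -1.081]
wrist_force: [0.3, 1.2, -0.1]
width: 0.601
t 17.55 tcp [0.5973 0.0675 0.2022] w 0.601 F [ 0.3  1.2 -0.1] 
axes x,y,z: [[0.173, -0.985, 0.0], [0.002, 0.0, -1.0], [0.985, 0.173, 0.002]]
shift in present axes [-0.0012  0.0092 -0.004 ]
turn [-0.002  0.001  0.   ] shift after turn [-0.0012  0.0092 -0.004 ]
turn [ 0.    -3.141  0.004] shift after turn [0.0012 0.0092 0.004 ]
```

View pics/w9.png

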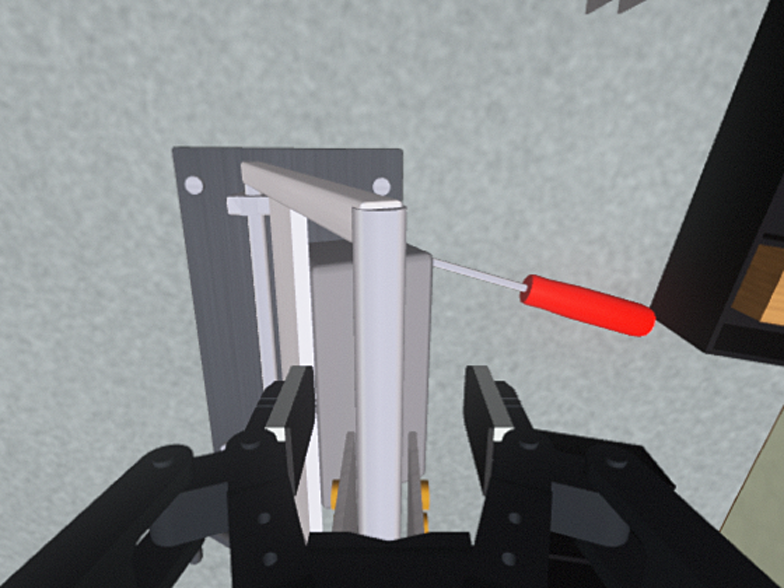

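The bar (x≈380) lies between the pads, about 4 mm off centre. Correcting that and gripping gently.

```bash
python3 -m handwheel '[[0,0.008,-0.004,0,0,0,0.6],[0,0,0,0,0,0,0.6],[0,0,0,0,0,0,0],[0,0,0,0,0,0,0],[0,0,0,0,0,0,0],[0,0,0,0,0,0,0]]' 30
python3 go.py .507 .051 .212 9.9
```

```text
time: 18.35
tool_pos: [0.5935, 0.067, 0.1932]
tcp_rot: [-1.284, 1.078, -1.081]
wrist_force: [4.3, 0.6, -1.2]
width: 0.175
t 18.35 tcp [0.5935 0.067  0.1932] w 0.175 F [ 4.3  0.6 -1.2] 
axes x,y,z: [[0.173, -0.985, 0.0], [0.002, 0.0, -1.0], [0.985, 0.173, 0.002]]
shift in present axes [ 0.0008 -0.019  -0.0879]
turn [-0.002  0.001  0.   ] shift after turn [ 0.0009 -0.0188 -0.0879]
turn [ 0.    -3.14   0.004] shift after turn [-0.0009 -0.0188  0.0879]
```

```bash
python3 -m handwheel '[[0,-0.0025,-0.0054,0,0,0,0],[0,-0.0024,-0.0056,0,0,0,0],[0,-0.0022,-0.0056,0,0,0,0],[0,-0.002,-0.0057,0,0,0,0],[0,-0.0019,-0.0057,0,0,0,0],[0,0,0,0,0,0,0]]' 30
python3 - <<'E'
from h import *
c=cam("side");save(c,"s10.png",(180,120,340,300),3.3)
E
```

```text
time: 19.1
tool_pos: [0.5661, 0.0624, 0.2051]
tcp_rot: [-1.283, 1.078, -1.082]
wrist_force: [4.9, 1.9, 1.8]
width: 0.171
```

View pics/s10.png

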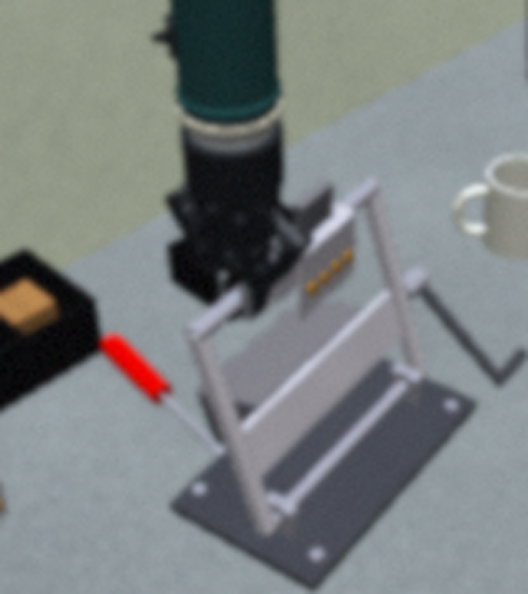

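The frame is coming up with the bar gripped, the wrist force is small and the bracket is still hanging. Continuing the arc.

```bash
python3 -m handwheel '[[0,-0.0017,-0.0058,0,0,0,0],[0,-0.0015,-0.0058,0,0,0,0],[0,-0.0013,-0.0058,0,0,0,0],[0,-0.0012,-0.0059,0,0,0,0],[0,-0.001,-0.0059,0,0,0,0],[0,-0.0008,-0.006,0,0,0,0],[0,0,0,0,0,0,0]]' 30
python3 -m handwheel '[[0,-0.0006,-0.005,0,0,0,0],[0,-0.0004,-0.005,0,0,0,0],[0,-0.0003,-0.004,0,0,0,0],[0,-0.0001,-0.004,0,0,0,0],[0,0,-0.003,0,0,0,0],[0,0,0,0,0,0,0],[0,0,0,0,0,0,0]]' 30
python3 go.py .507 .051 .212 9.9
python3 - <<'E'
from h import *
c=cam("side");save(c,"s11.png",(180,120,340,300),3.3)
c=cam("scene");save(c,"c11.png",(200,100,360,280),3.3)
c=cam("wrist");save(c,"w11.png",sc=1.4)
E
```

```text
time: 20.02
tool_pos: [0.532, 0.0566, 0.2137]
tcp_rot: [-1.282, 1.077, -1.082]
wrist_force: [4.8, 2.8, 5.5]
width: 0.171
time: 20.9
tool_pos: [0.5103, 0.0529, 0.2144]
tcp_rot: [-1.284, 1.079, -1.081]
wrist_force: [1.7, 3.3, 7.2]
width: 0.175
t 20.9 tcp [0.5103 0.0529 0.2144] w 0.175 F [1.7 3.3 7.2] 
axes x,y,z: [[0.173, -0.985, -0.001], [0.002, 0.001, -1.0], [0.985, 0.173, 0.003]]
shift in present axes [ 0.0013  0.0024 -0.0036]
turn [-0.003  0.001 -0.001] shift after turn [ 0.0013  0.0024 -0.0036]
turn [-1.00e-03 -3.14e+00  4.00e-03] shift after turn [-0.0013  0.0024  0.0036]
```

View pics/s11.png

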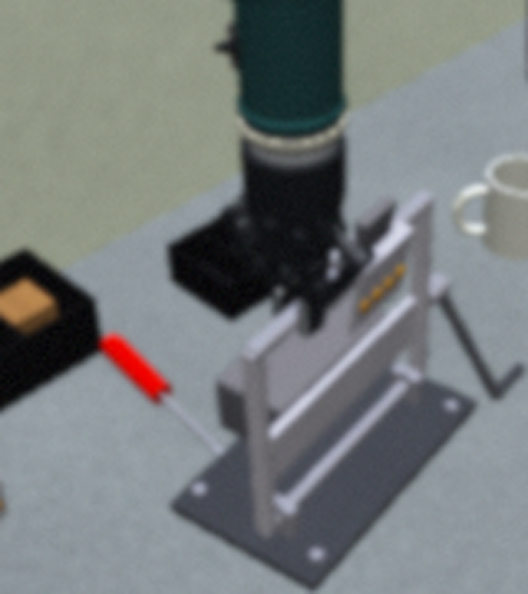

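View pics/c11.png

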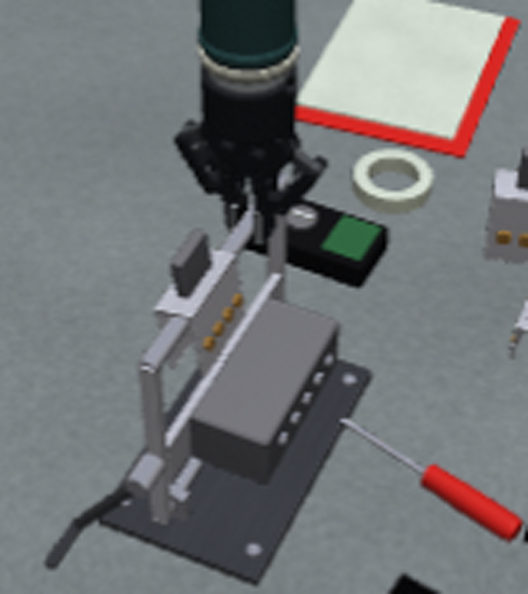

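View pics/w11.png

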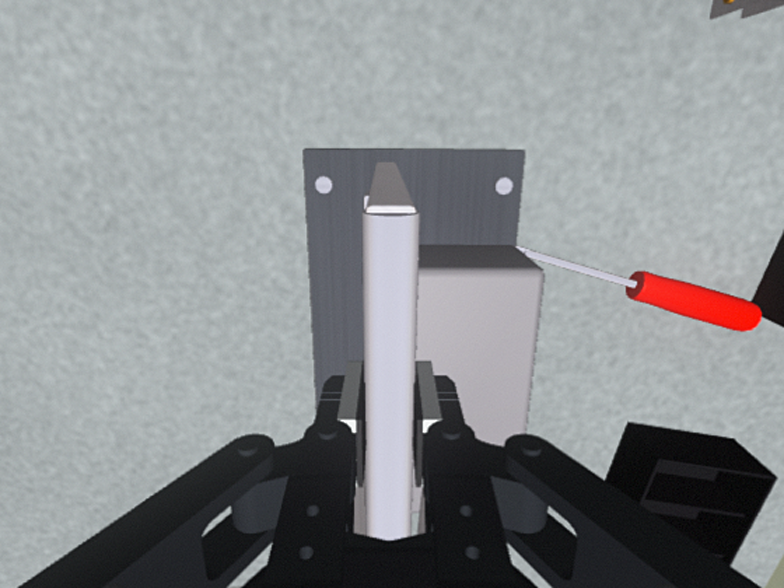

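```bash
python3 -m handwheel '[[0,-0.0005,-0.0015,0,0,0,0],[0,-0.0005,-0.0015,0,0,0,0],[0,0,0,0,0,0,0],[0,0,0,0,0,0,0],[0,0,0,0,0,0,0],[0,0,0,0,0,0,0]]' 30
python3 go.py .507 .051 .212 9.9
python3 - <<'E'
from h import *
c=cam("side");W=cloud(c);im=np.array(c["image"])
c2=cam("scene");W2=cloud(c2)
a=np.radians(9.9);X=np.array([np.cos(a),np.sin(a)]);Y=np.array([-np.sin(a),np.cos(a)]);hub=np.array([.517,-.008])
for n,w in(("side",W),("scene",W2)):
    d=w[...,:2]-hub;xo=d@X;yo=d@Y
    for lo,hi in((.06,.1),(.1,.15),(.15,.2),(.2,.225)):
        for sy in(-.12,.12):
            m=(abs(yo-sy)<.012)&(w[...,2]>lo)&(w[...,2]<hi)&(abs(xo)<.04)
            if m.sum()>5:print(n,lo,sy,m.sum(),np.round(np.median(xo[m]),4))
    m=(abs(yo+.03)<.05)&(w[...,2]>.245)&(w[...,2]<.285)&(abs(xo)<.06)
    if m.sum():print(n,"fin",m.sum(),np.round([xo[m].mean(),yo[m].min(),yo[m].max(),w[...,2][m].max()],4))
for n in("meter","x"):pass
save(c2,"c12.png",sc=1.4); save(c,"s12.png",sc=1.4)
E
```

```text
time: 21.8
tool_pos: [0.5069, 0.0523, 0.2144]
tcp_rot: [-1.285, 1.08, -1.08]
wrist_force: [2.6, 3.7, 6.7]
width: 0.17
t 21.8 tcp [0.5069 0.0523 0.2144] w 0.17 F [2.6 3.7 6.7] 
axes x,y,z: [[0.173, -0.985, -0.001], [0.001, 0.001, -1.0], [0.985, 0.173, 0.001]]
shift in present axes [ 0.0013  0.0024 -0.0002]
turn [-0.001  0.001 -0.001] shift after turn [ 0.0013  0.0024 -0.0002]
turn [-2.000e-03 -3.141e+00  2.000e-03] shift after turn [-0.0013  0.0024  0.0002]
side 0.06 -0.12 45 -0.004
side 0.06 0.12 67 -0.0024
side 0.1 -0.12 81 -0.0032
side 0.1 0.12 85 -0.0026
side 0.15 -0.12 76 -0.0024
side 0.15 0.12 98 -0.0035
side 0.2 -0.12 34 -0.0046
side 0.2 0.12 51 -0.002
side fin 129 [-0.0108 -0.0562  0.0035  0.2798]
scene 0.06 -0.12 53 0.0072
scene 0.1 -0.12 65 0.0068
scene 0.1 0.12 57 0.008
scene 0.15 -0.12 85 0.0055
scene 0.15 0.12 60 0.0071
scene 0.2 -0.12 42 0.0046
scene fin 206 [-0.0023 -0.0693  0.0041  0.2818]
```

View pics/c12.png

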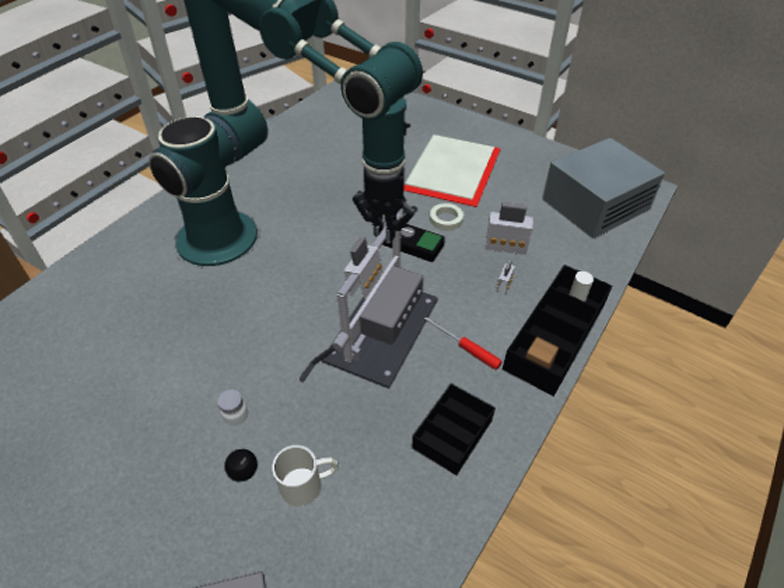

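View pics/s12.png

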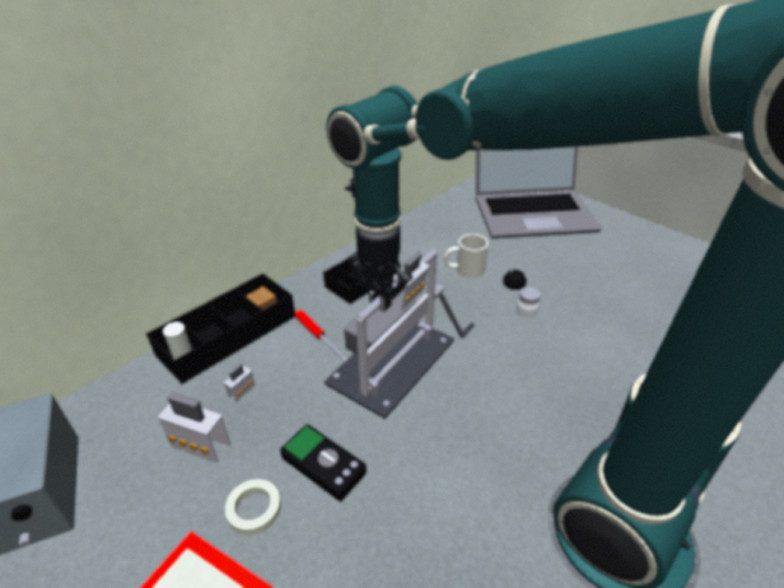

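The frame is upright: the uprights' offset stays the same from bottom to top in both cameras. The fin sits about 6 mm towards the robot from the bar, so I'll check the bracket's tilt.

Run:
```python
from h import *
a=np.radians(9.9);X=np.array([np.cos(a),np.sin(a)]);Y=np.array([-np.sin(a),np.cos(a)]);hub=np.array([.517,-.008])
for n in("side","scene"):
    w=cloud(load(n));d=w[...,:2]-hub;xo=d@X;yo=d@Y
    for lo in np.arange(.17,.285,.01):
        m=(abs(yo+.03)<.037)&(w[...,2]>lo)&(w[...,2]<lo+.01)&(abs(xo)<.06)
        if m.sum()>3:print(n,round(lo,2),m.sum(),np.round(np.percentile(xo[m],[5,50,95])*1000,1),np.round(np.percentile(yo[m],[2,98])*1000))
c=load("scene");save(c,"c13.png",(235,165,305,260),6)
```

```text
side 0.17 30 [-11.8  -9.8  20.4] [-66.   6.]
side 0.18 28 [-12.4 -11.6  18.9] [-60.   4.]
side 0.19 34 [-18.8 -16.9 -11.6] [-62.   7.]
side 0.2 45 [-20.  -15.8 -14.4] [-63.   3.]
side 0.21 34 [-17.3 -16.4 -15. ] [-65.   7.]
side 0.22 30 [-19.6 -18.4 -17.5] [-62.   3.]
side 0.23 72 [-20.8 -18.7  -8.1] [-66.   6.]
side 0.24 37 [-17.2 -10.6  12.4] [-64.   4.]
side 0.25 27 [-13.  -11.7  -4.6] [-50.  -8.]
side 0.26 32 [-14.9 -13.2  -4.1] [-47.  -7.]
side 0.27 59 [-14.8 -11.   -5.7] [-54.  -9.]
scene 0.17 24 [-9.1 -7.1 23.3] [-65.  -6.]
scene 0.18 54 [-9.2 21.1 22.9] [-65.   3.]
scene 0.19 31 [-8.8 20.5 22.7] [-66.  -0.]
scene 0.2 50 [17.2 21.7 23.8] [-63.  -1.]
scene 0.21 53 [15.4 17.3 20.7] [-66.   4.]
scene 0.22 52 [-14.7  15.3  16.9] [-67.   4.]
scene 0.23 53 [-19.9  13.6  14.9] [-65.   5.]
scene 0.24 156 [-14.9   4.2  13.3] [-66.   6.]
scene 0.25 40 [-9.2 -1.   0.6] [-57. -14.]
scene 0.26 38 [-10.5  -2.5  -0.6] [-56. -13.]
scene 0.27 73 [-13.   -6.4  -2.6] [-55. -12.]
scene 0.28 5 [-9.8 -7.9 -4.9] [-52. -23.]
```

View pics/c13.png

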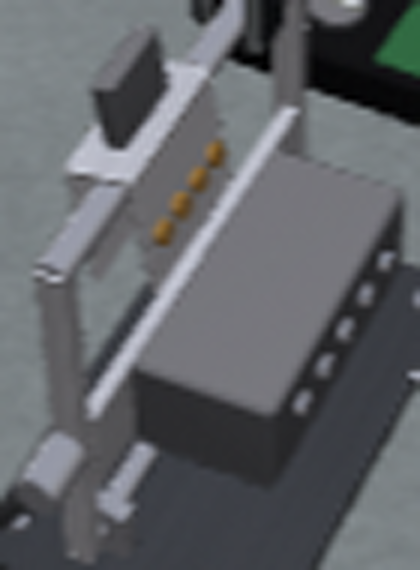

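The bracket tilts about 0.15 to 0.2 rad towards the robot, where the turning bar carried it. The limit is 0.35, and it is resting on the bar. One last stillness check before I hand in.

```bash
python3 -m handwheel '[[0,0,0,0,0,0,0],[0,0,0,0,0,0,0],[0,0,0,0,0,0,0],[0,0,0,0,0,0,0]]'
python3 - <<'E'
from h import *
a=load("side")["image"].astype(int);b=load("scene")["image"].astype(int)
c=cam("side");d=cam("scene")
print((abs(np.array(c["image"]).astype(int)-a).max(2)>40).sum(),(abs(np.array(d["image"]).astype(int)-b).max(2)>40).sum())
W=cloud(c);
for n,(u,v) in dict(kick=(470//1.4,327//1.4)).items():print(n,W[int(v)-3:int(v)+4,int(u)-3:int(u)+4,2].round(3).tolist()[3])
print(workorder.finish_job())
E
```

```text
time: 22.4
tool_pos: [0.5069, 0.0523, 0.2144]
tcp_rot: [-1.285, 1.08, -1.08]
wrist_force: [3.0, 4.2, 5.0]
width: 0.168
0 0
kick [0.001, 0.016, 0.013, 0.016, 0.017, 0.001, -0.003]
the job is handed in; nothing more can be done
None
```

I hung the middle-sized bracket astride the top bar and let go of it. I then flipped the kickstand fully down, brought the frame upright by its bar and handed in at about 22.5 s, still gripping the bar at 30 N. The hand-in reports no verdict, so what follows is from my own last checks:

- **Frame:** upright within about 0.02 rad and still. Both fixed cameras' pictures were unchanged over the last half second, and the TCP did not move.
- **Bar grip:** the opening was about 14–15 mm on the 16 mm bar, with roughly 7 N on the wrist.
- **Kickstand:** down, with the top of its foot rod at z ≈ 0.016 m. That fits its stop, where the rod's axis would be near z = 0.012 m.
- **Bracket:** resting on the bar about 30 mm to the −y side of its middle. It tilts roughly 0.15–0.2 rad towards the robot because the turning bar carried it round. That is inside the 0.35 limit, but it does not hang perfectly plumb.
- **Bystanders:** all appear where they were in the last pictures; I compared them by eye and did not measure them again.

No check failed. Depth readings from the two cameras differed by 2–4 mm on the first measurements, so I relied on the wrist-camera fits for the grasp and the placing.

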